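# Seat the sensor board in the press-monitor dock

### The job

Lift the sensor board out of its wooden rest and slide it down the two card guides of the grey dock, its component side towards the dock's yellow stripe, until it stands on the spring contacts. Then swing both red ejector levers inward and down until they lie flat, so that the board is seated fully home, and let go. Handle the board gently and do not disturb the tub, the bottle or the screwdriver.

Things in the scene. Friction and masses are not known exactly. Their poses are not given: they have to be found in the camera images.
- board_center (a point): Centre of the sensor board's card (half-way up, tab not counted): green circuit card with aluminium edge rails, upright in the wooden rest at the start. Card 140 mm wide (its y), 95 mm tall (its z, up), 8 mm thick at the rails (its x); its middle 112 mm has a top bar 12 mm thick. Chips on the component side, the board's +x, stand up to 9 mm from mid-plane. Mass 0.18 to 0.35 kg.
- board_tab (a point): Centre of the board's black grip tab, on the middle of the card's top edge: 36 mm wide (board y), 12 mm thick (board x), 26 mm tall; 60.5 mm above board_center. Grip it across its thickness, from above.
- rest: Fixed plywood rest holding the board at the start: base 90 x 190 x 12 mm with two wooden end posts 50 mm tall (flared mouths reach 62 mm); origin at the underside's centre on the table. The board stands along the rest's y axis, its bottom edge 12 mm above the table. Lift it at least 60 mm to clear the posts.
- dock_seat (a point): Point on the fixed grey dock, 20 mm above the table, midway between the guides: where the middle of the board's bottom edge lies when fully home. y runs from right to left guide, z is up, +x points to the side of the base (130 x 240 x 15 mm) with the yellow stripe. Brass spring contacts hold the released board 6 mm above home; 11 N in all, its weight included, presses it home.
- lever_left_hinge (a point): Hinge axis of the left (+y of the dock) red ejector lever, 88.5 mm from the dock's middle along its y and 123 mm above the table; the axis runs along the dock's x. Axes as the dock's.
- lever_right_hinge (a point): Hinge axis of the right (-y of the dock) red ejector lever, 88.5 mm from the dock's middle and 123 mm above the table. Axes as the dock's.
- lever_left (a joint): Left red lever (rad): 0 flat inward over the board's top edge (closed, end stop), 1.57 upright, 2.1 leaning outward (open, end stop). Bar 14 mm wide, 10 thick, with an 18 x 18 x 12 mm thumb pad 41 to 59 mm from the hinge. Stays where left (friction 0.17 N m). In the last 0.35 rad its steel nose, 22 mm from the hinge, pushes that end of the board home: 6 to 9 N at the pad. Starts at 1.6 to 2.0.
- lever_right (a joint): The same for the right red lever: 0 = flat inward over the board (closed), 1.57 = upright, 2.1 = leaning outward. Open levers reach up to 182 mm above the table: carry the board over them.
- lever_left_tip (a point): Centre of the upper face of the left lever's thumb pad: 50 mm from the hinge, 7 mm above the lever's centre line (its outward face when upright). Closed, it lies 38.5 mm from the dock's middle along y, 130 mm above the table. Can be pushed over from outside with a closed gripper, then pressed down from above.
- lever_right_tip (a point): The same point of the right lever's thumb pad.
- board_foot (a point): Middle of the board's bottom edge (47.5 mm below board_center, board axes).
- board_face (a point): Point on the component side of the board, 10 mm in front of board_center along the board's +x.
- tub: Bystander: open teal plastic tub 100 x 150 x 55 mm with key blades, on the table beyond the work; origin at its underside's centre.
- bottle: Bystander: standing water bottle, 60 mm diameter, 170 mm tall; origin at its underside's centre.
- screwdriver: Bystander: screwdriver 180 mm long lying on the table between dock and rest; origin near its middle, under 40 mm tall.
- dock: The dock; origin on the table under dock_seat, same axes. Its two black upright card guides have grooves 10 mm wide (x), back walls 143 mm apart (y), 85 mm above the table at the top of the grooves; flared mouths up to 96 mm take in about 4 mm of error in x and y. Aluminium hinge ears outside them, 132 mm above the table.

How it is judged (in metres and radians):
On the way, in this order (a step that is already met when the one before it is completed fails the run):
1. the board stands in both guides, on the spring contacts, while both levers are still open (z of board_foot in the frame of dock_seat below 0.01 m and horizontal distance between board_foot and dock_seat below 0.006 m and angle between the z axis of board_foot and the z axis of dock_seat, either way round below 0.1 rad and value of joint each of lever_left, lever_right above 0.5 rad), for 0.2 s.
2. both levers are swung down flat and the board is home (z of board_foot in the frame of dock_seat below 0.0025 m and value of joint each of lever_left, lever_right below 0.1 rad), for 0.2 s.
At the end, for the whole second after the job is handed in: The board stands in the guides with its component side towards the yellow stripe, its bottom edge within 2.5 mm of fully home in height and 4 mm sideways, square to the dock within 0.05 rad, at rest, and both levers are within 0.1 rad of flat (all of step 2 and horizontal distance between board_foot and dock_seat below 0.004 m and angle between the y axis of board_foot and the y axis of dock_seat, either way round below 0.05 rad and x of board_face in the frame of dock_seat above 0.004 m and linear speed of board below 0.02 m/s); the robot touches nothing.
It fails at once if the board is rammed or dropped against the dock (over 70 N) (contact force between board and dock above 70 N).
It fails at once if the tub is shifted more than 40 mm (distance of tub from where it was at the start of the episode above 0.04 m).
It fails at once if the bottle is shifted more than 40 mm or tipped (distance of bottle from where it was at the start of the episode above 0.04 m or angle between bottle's own z axis and vertical above 0.3 rad).
It fails at once if the screwdriver is shifted more than 40 mm (distance of screwdriver from where it was at the start of the episode above 0.04 m).
It also fails if it takes over 70 s, if anything falls off the work surface, if the arm or the gripper's body presses on something with over 40 N, if the wrist force passes 120 N, or if a joint passes its speed limit or range.

### The arm

A 6-joint arm with a two-finger parallel gripper is mounted at the origin on the work surface. World frame = base frame: x ahead of the robot, y to its left, z up, the work surface at z = 0. Lengths are in mm, angles in rad, forces in N, time in s.
With the tool pointing down it reaches from about 400 to 925 mm from the base axis. Payload 12.5 kg.
Tool frame: the origin (TCP) lies midway between the tips of the shut fingers; the grasp point (between the pads) lies 19 mm behind it; z points along the fingers, y is the line along which they close (so a half turn about z gives the same grasp; the last joint's range is limited). The gripper opens to 95 mm and grips with 3 to 60 N. Pads are 20 mm wide; open, the fingers measure 119 mm over their backs; the gripper's body (75 mm by 180 mm) begins 59 mm behind the grasp point.
Start: joints at [1.22, 0.491, 1.559, -0, 1.092, -0.106], TCP at [151.458, 606.389, 214.661] pointing down, gripper open.
Joint ranges: [-3.1, 3.1], [-0.84, 2.19], [0.05, 2.79], [-1.13, 4.28], [0.06, 2.93], [-2.69, 2.69]. Speed limits (rad/s): [2.22, 2.22, 2.79, 3.14, 3.14, 3.14].

### API

Orientations are given as [roll, pitch, yaw] about the fixed x, y, z axes, in that order (R = Rz(yaw) Ry(pitch) Rx(roll)).
In Python, from cell import env gives the robot as it stands.
- The arm moves only by the tool arm_command, never from a script. Its argument "targets" is a list of rows, each a list of 5 numbers: the shift along the tool's x, y, z in mm, then the turn about the tool's z in degrees, then the opening, from 0 (shut) to 1 (fully open). In form: [[tx, ty, tz, roll, fingers], ...]. A call has 1 to 5 rows; each row is the pose to reach, as a shift and turn from the pose commanded when the call began, along the tool's axes at that moment; what a row does not reach only later rows make up. A row lasts 1/10 s, in which the tool goes at most 50 mm and 8.59 degrees, less where a joint would pass 70% of its speed; a pose out of reach is approached as far as the arm can. A call with a gripper value outside its range is refused whole. The fingers move at their own pace and stop on an object; the grip force is fixed at half the most. Time passes only in rows, so rows that repeat a pose let the fingers close. It gives the time, the measured TCP pose, the force, the opening and the grip force at its end, in the units of the state.
- env.state(): the state, without advancing time (a new reading comes with each control period).
- env.read_camera(name): name is "scene" or "top" or "wrist"; returns a dict with "frame" (400x640x3 uint8, red, green, blue), "vertical_fov" (degrees; the focal length in pixels is half the picture's height over the tangent of half this angle, whatever the lens; pixels are square), "cx", "cy" (the principal point, pixels), "world_from_camera" (4x4, takes a point from camera to world coordinates); the wrist camera has in their place "hand_eye" (4x4, takes a point from camera to tool coordinates, whose origin is the TCP and whose axes are the flange's). Camera axes: x right, y down, z forward; pixel columns grow to the right and rows downward; lengths in mm; the calibration is good to about 2 mm. A picture is of the moment at which its call begins: read the wrist's pose just before it. There is no depth.
- env.job_done(): hands the job in; it is judged then, once.
The state is a dict: "t": time; "joints": joint angles; "qvel": joint speeds; "tau": joint torques, N m; "eef_pos": TCP position; "tcp_rot": TCP orientation; "ft_force": force on the tool from outside, world axes, zero at the start; "moment": the same for the moment, N m; "opening": opening from 0.0 (shut) to 1.0 (fully open); "grip_force": force on a finger pad.
Only numpy, scipy, OpenCV 4.12 (cv2) and the standard library are available. Lean on these libraries where they do the work, as an engineer would, in place of code of your own. Each camera call takes 0.05 s, during which the arm holds its last target. There are 200 camera calls.

## Working session

There is one attempt and no reset: what is moved stays moved. The work goes in short steps, Python scripts to look and compute and a tool call to move; the robot and the scene stay as the last step left them, time stands still between calls to the robot, and variables do not carry over. Pictures are saved under pics/ and viewed, at most 10 in all, crops included, and the job is handed in when it is done.

Besides the shell and the picture viewer there is one more tool, called after "Emit:" as name([rows], argument=value, ...), one row to a line, values as JSON. arm_command: Moves the arm, as the interface text tells. Its arguments: {"type":"object","properties":{"targets":{"type":"array","items":{"type":"array","items":{"type":"number"}}}},"required":["targets"]}

```bash
mkdir -p pics; ls
cat > h.py <<'E'
import numpy as np, cv2
from cell import env
def grab(n,save=None):
    s=env.state(); c=env.read_camera(n); f=c["frame"]
    if save: cv2.imwrite(f"pics/{save}.png",f[:,:,::-1])
    c["state"]=s
    return c
E
python3 - <<'E'
from h import *
for n in("scene","top","wrist"):
    c=grab(n,n); print(n,c["vertical_fov"],c["cx"],c["cy"],np.round(c.get("world_from_camera",c.get("hand_eye")),3).tolist())
print(c["state"])
a=[cv2.imread(f"pics/{n}.png") for n in("scene","top")]
E
```

```text
pics
scene 43.125779830250515 313.90608125420476 195.68315722763117 [[-0.584, 0.489, -0.648, 1454.974], [0.811, 0.345, -0.472, 598.305], [-0.007, -0.801, -0.598, 873.335], [0.0, 0.0, 0.0, 1.0]]
top 50.159104204523324 319.92795213522106 195.28629090138148 [[-0.009, -0.983, 0.183, 439.041], [-1.0, 0.009, -0.001, 13.319], [-0.0, -0.183, -0.983, 1120.869], [0.0, 0.0, 0.0, 1.0]]
wrist 62.6853101846968 319.5287367851033 203.22760217176486 [[-0.001, -0.957, -0.289, 83.288], [1.0, -0.001, 0.0, -0.791], [-0.001, -0.289, 0.957, -169.866], [0.0, 0.0, 0.0, 1.0]]
{'t': 0.1, 'joints': array([ 1.22041154e+00,  4.91511970e-01,  1.55938641e+00, -2.31494166e-05,
        1.09173618e+00, -1.05576961e-01]), 'qvel': array([ 0.00038426, -0.00115214, -0.00151402, -0.00034432,  0.0010894 ,
        0.00127783]), 'tau': array([ 3.30599461e-03, -6.13622403e+01, -2.58602840e+01,  6.94146962e-02,
        4.70603071e-02, -6.92888852e-05]), 'eef_pos': array([151.37332722, 606.16111577, 214.11303334]), 'tcp_rot': array([-3.14055439e+00, -8.93783664e-05,  2.89679546e+00]), 'ft_force': array([0.0381549 , 0.27755974, 0.08641679]), 'moment': array([ 0.01676516, -0.02782288, -0.03527628]), 'grip_force': 0.0, 'opening': 0.9985124802781027}
```

View pics/top.png

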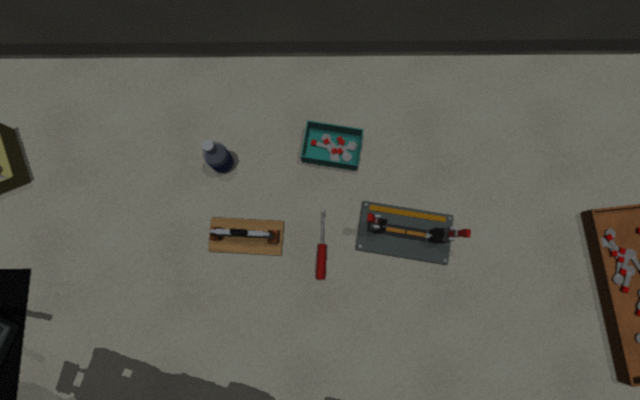

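View pics/scene.png

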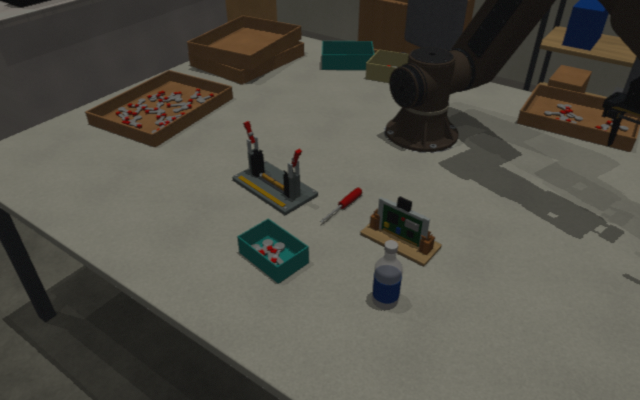

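The top view shows the rest at about (247,235), the dock at (405,233) with its yellow stripe on the +x side, the screwdriver at (322,245), the tub at (333,146) and the bottle at (218,157). In the scene view the chips face +x, the same way as the stripe, so only a small turn is needed.

```bash
cat >> h.py <<'E'
from scipy.spatial.transform import Rotation as Ro
def T(c):
    if "world_from_camera" in c: return np.array(c["world_from_camera"])
    s=c["state"]; M=np.eye(4); M[:3,:3]=Ro.from_euler("xyz",s["tcp_rot"]).as_matrix(); M[:3,3]=s["eef_pos"]
    return M@np.array(c["hand_eye"])
def cast(c,uv,z):
    M=T(c); f=200/np.tan(np.radians(c["vertical_fov"])/2)
    uv=np.atleast_2d(np.array(uv,float)); d=np.c_[(uv[:,0]-c["cx"])/f,(uv[:,1]-c["cy"])/f,np.ones(len(uv))]@M[:3,:3].T
    return M[:3,3]+d*((z-M[2,3])/d[:,2])[:,None]
def big(m,k=1):
    m=m.astype(np.uint8)
    cs=cv2.findContours(m,cv2.RETR_EXTERNAL,cv2.CHAIN_APPROX_NONE)[0]
    return sorted(cs,key=cv2.contourArea)[::-1][:k]
def rect(c,cont,z):
    p=cast(c,cont[:,0,:],z)[:,:2].astype(np.float32); return cv2.minAreaRect(p)
def hsv(c): return cv2.cvtColor(c["frame"],cv2.COLOR_RGB2HSV).astype(int)
E
python3 - <<'E'
from h import *
c=grab("top"); h=hsv(c); H,S,V=h[...,0],h[...,1],h[...,2]
for p in [(220,250),(233,233),(370,240),(400,212),(150,200),(322,265)]: print(p,h[p[1],p[0]])
def box(m,x0,y0,x1,y1):
    o=np.zeros_like(m); o[y0:y1,x0:x1]=m[y0:y1,x0:x1]; return o
f=c["frame"].astype(int)
wood=box((H<22)&(S>90)&(V>60),195,205,300,265)
print("rest",rect(c,big(wood)[0],12))
st=box((H>12)&(H<30)&(S>120)&(V>90),360,200,460,225)
print("stripe",rect(c,big(st)[0],15))
dk=box((V<115),345,195,462,270)|st
print("dock",rect(c,big(dk)[0],15))
red=box(((H<8)|(H>172))&(S>150),300,200,480,285)
for q in big(red,4): print("red",cv2.contourArea(q),q[:,0].mean(0),cast(c,q[:,0].mean(0),160))
rr=box((V<60),205,215,285,250)
q=big(rr,2)
for a in q: print("tab",cv2.boundingRect(a),cast(c,a[:,0].mean(0),133))
I=cv2.resize(c["frame"][190:280,200:480],None,fx=2.85,fy=2.85,interpolation=2)
cv2.imwrite("pics/topc.png",I[:,:,::-1])
E
```

```text
(220, 250) [ 16 128 102]
(233, 233) [150  35  22]
(370, 240) [78 21 60]
(400, 212) [ 20 210 114]
(150, 200) [ 27  21 108]
(322, 265) [  2 211  92]
rest ((540.2415161132812, 205.2208251953125), (189.3412628173828, 87.82576751708984), 86.47648620605469)
stripe ((596.0318603515625, -215.9966583251953), (198.0256805419922, 13.110763549804688), 79.88470458984375)
dock ((547.6461791992188, -205.09280395507812), (307.3990173339844, 191.98117065429688), 89.5040512084961)
red 235.5 [320.86075949 261.27848101] [[468.53904115  11.14358291 160.        ]]
red 52.0 [464.33333333 232.9       ] [[ 528.88466949 -312.23292711  160.        ]]
red 40.0 [370.59090909 217.40909091] [[ 565.81562104 -102.38495204  160.        ]]
red 13.5 [450.84615385 233.23076923] [[ 528.40257385 -281.84072442  160.        ]]
tab (210, 229, 70, 15) [[529.92696455 182.04656295 133.        ]]
```

View pics/topc.png

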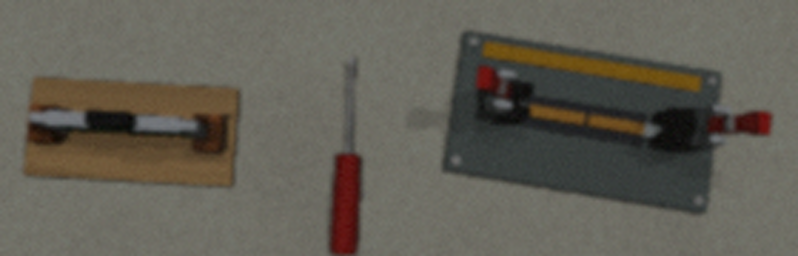

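```bash
cat >> h.py <<'E'
def go(x,y,z,yaw):
    s=env.state(); R=Ro.from_euler("xyz",s["tcp_rot"]).as_matrix()
    d=R.T@(np.array([x,y,z])-s["eef_pos"]); r=np.degrees(s["tcp_rot"][2])-yaw
    print("now",np.round(s["eef_pos"],1),"yaw",round(np.degrees(s["tcp_rot"][2]),2),"go",np.round(d,1),"roll",round((r+180)%360-180,2))
E
python3 - <<'E'
from h import *
c=grab("top")
f=lambda q:np.array(q)/2.85+[200,190]
print("tab",cast(c,f([110,121]),146))
P=cast(c,f([[465,32],[720,73],[705,212],[443,172]]),15); print(P,P.mean(0),np.linalg.norm(np.diff(P,axis=0),axis=1))
print("thumb L,R",cast(c,f([486,80]),175),cast(c,f([763,123]),170))
go(538,205,260,86.5)
E
```

```text
tab [[535.66157692 198.36372706 146.        ]]
[[ 627.90217185 -101.62950615   15.        ]
 [ 587.81273663 -334.01246642   15.        ]
 [ 462.35007803 -312.34685366   15.        ]
 [ 499.9953999   -78.31344255   15.        ]] [ 544.5150966 -206.5755672   15.       ] [235.81561237 127.31958797 237.04178487]
thumb L,R [[ 562.35349497 -100.3897442   175.        ]] [[ 527.31021808 -316.34210252  170.        ]]
now [151.4 606.3 214.4] yaw 165.98 go [-472.3 -295.7  -45.5] roll 79.48
```

Emit:
arm_command([
  [-474,-295,-46,40,1],
  [-474,-295,-46,40,1],
  [-474,-295,-46,40,1],
  [-474,-295,-46,40,1],
  [-474,-295,-46,40,1],
])

```text
t: 0.75
eef_pos: [325.8, 425.8, 235.4]
tcp_rot: [3.141, -0.0, 2.193]
ft_force: [1.8, 0.9, -0.0]
opening: 0.997
grip_force: 0.0
```

```bash
python3 -c "
from h import *
go(538,202,260,86.5)"
```

```text
now [325.8 425.8 235.4] yaw 125.65 go [-305.6   42.   -24.6] roll 39.15
```

Emit:
arm_command([
  [-304,42,-24,39,1],
  [-304,42,-24,39,1],
  [-304,42,-24,39,1],
  [-304,42,-24,39,1],
  [-304,42,-24,39,1],
])

```text
t: 1.25
eef_pos: [498.6, 245.9, 255.0]
tcp_rot: [3.141, -0.0, 1.512]
ft_force: [0.6, 0.6, 0.8]
opening: 1.002
grip_force: 0.0
```

```bash
python3 -c "
from h import *
go(538,202,260,86.5)"
```

```text
now [498.6 245.9 255. ] yaw 86.64 go [-41.5  41.9  -5. ] roll 0.14
```

Emit:
arm_command([
  [-41,42,-5,0,1],
  [-41,42,-5,0,1],
  [-41,42,-5,0,1],
])

```text
t: 1.55
eef_pos: [537.8, 203.3, 259.3]
tcp_rot: [-3.141, 0.0, 1.515]
ft_force: [-0.6, 0.9, -0.6]
opening: 1.004
grip_force: 0.0
```

```bash
python3 -c "
from h import *
c=grab('wrist','w1'); np.save('pics/w1.npy',c['frame']); go(538,202,260,86.5)"
```

```text
now [536.9 204.4 259.3] yaw 86.91 go [-2.3  1.2 -0.7] roll 0.41
```

View pics/w1.png

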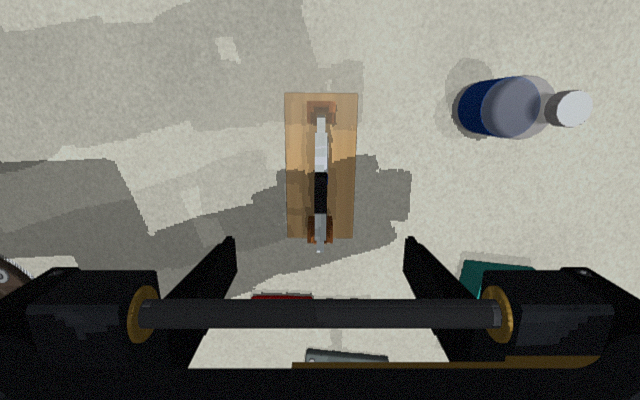

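The wrist view shows the tab at columns 314–328, rows 172–213, with the white top bar above and below it. The wooden rest spans columns 285–357 and the bottle stands well clear on the right.

Run:
```python
from h import *
c=grab('wrist'); V=hsv(c)[...,2]
m=np.zeros(V.shape,np.uint8); m[165:222,305:340]=V[165:222,305:340]<45
q=big(m)[0]; x,y,w,h=cv2.boundingRect(q); print(x,y,w,h, V[196,308:336], V[150,308:336])
for r in (178,190,200,208):
    k=np.where(m[r])[0]; print(r,k.min(),k.max())
print("-y edge",cast(c,[x+w/2,y+h],133),"+y foot",cast(c,[x+w/2,y],107))
hv=hsv(c); wd=((hv[...,0]<22)&(hv[...,1]>90)&(V>60)); wd[:,:270]=0; wd[:,370:]=0; wd[260:]=0
print("rest",rect(c,big(wd)[0],12))
print(cast(c,[[321,116],[320.5,170]],107))
```

```text
315 173 14 42 [103  84  81  77  72  80  79  50  17  13  13  17  23  18   7   0  26  11
  12  19  82 107 107 102 106 104 104 104] [152 157 155 150 149 149 153 148 179 186 184 185 182 186 187 179 183 188
 190 192 142 166 124 124 173 198 195 188]
178 316 327
190 315 327
200 316 327
208 316 327
-y edge [[536.36024431 184.95659761 133.        ]] +y foot [[538.40114046 220.25427523 107.        ]]
rest ((515.1332397460938, 200.4882049560547), (189.93028259277344, 56.81461715698242), 78.71592712402344)
[[540.36202131 275.17628683 107.        ]
 [537.07244722 223.36254444 107.        ]]
```

Emit:
arm_command([
  [-2,0,50,0,1],
  [-2,0,100,0,1],
  [-2,0,135,0,1],
  [-2,0,153,0,1],
  [-2,0,153,0,1],
])

```text
t: 2.15
eef_pos: [534.9, 203.7, 104.5]
tcp_rot: [-3.137, 0.001, 1.52]
ft_force: [-0.7, 0.4, 0.7]
opening: 1.001
grip_force: 0.0
```

```bash
python3 -c "
from h import *
go(537.3,202.8,106,86.7)"
```

```text
now [534.9 203.7 104.5] yaw 87.1 go [-0.7  2.5 -1.6] roll 0.4
```

Emit:
arm_command([
  [0,2,-1,0,1],
  [0,2,-1,0,0],
  [0,2,-1,0,0],
  [0,2,-1,0,0],
  [0,2,-1,0,0],
])

```text
t: 2.65
eef_pos: [539.2, 202.4, 108.2]
tcp_rot: [3.141, -0.0, 1.518]
ft_force: [0.1, 0.3, -0.2]
opening: 0.72
grip_force: 0.0
```

Emit:
arm_command([
  [0,0,0,0,0],
  [0,0,0,0,0],
  [0,0,0,0,0],
])

```text
t: 2.95
eef_pos: [539.1, 202.3, 107.7]
tcp_rot: [3.142, -0.0, 1.518]
ft_force: [-0.2, 0.6, -0.8]
opening: 0.47
grip_force: 0.0
```

Emit:
arm_command([
  [0,-1,0,0,0],
  [0,-1,0,0,0],
  [0,-1,0,0,0],
  [0,-1,0,0,0],
  [0,-1,0,0,0],
])

```text
t: 3.45
eef_pos: [538.1, 202.4, 107.7]
tcp_rot: [-3.142, -0.0, 1.518]
ft_force: [0.1, 0.7, 0.0]
opening: 0.123
grip_force: 30.0
```

Emit:
arm_command([
  [0,0,0,0,0],
  [0,0,0,0,0],
])

```text
t: 3.65
eef_pos: [538.1, 202.4, 107.6]
tcp_rot: [-3.142, -0.0, 1.518]
ft_force: [-0.0, 0.0, -0.2]
opening: 0.127
grip_force: 30.0
```

Emit:
arm_command([
  [0,0,-15,0,0],
  [0,0,-35,0,0],
  [0,0,-70,0,0],
  [0,0,-110,0,0],
  [0,0,-150,0,0],
])

```text
t: 4.15
eef_pos: [537.7, 202.3, 258.8]
tcp_rot: [-3.141, 0.0, 1.518]
ft_force: [0.3, -0.4, -1.9]
opening: 0.121
grip_force: 30.0
```

Emit:
arm_command([
  [0,0,-35,0,0],
  [0,0,-50,0,0],
  [0,0,-50,0,0],
])

```text
t: 4.45
eef_pos: [538.5, 202.6, 309.7]
tcp_rot: [3.138, -0.001, 1.518]
ft_force: [0.8, -0.6, -3.1]
opening: 0.123
grip_force: 30.0
```

```bash
python3 -c "
from h import *
c=grab('wrist','w2'); c=grab('scene','s2'); go(450,-100,300,80)
s=env.state();print(s['ft_force'],s['moment'],s['opening'])"
```

```text
now [537.7 202.3 306.7] yaw 86.97 go [-306.5  -71.6    6.8] roll 6.97
[-0.49094124  0.24170586 -3.71720258] [-0.08071516  0.08181701 -0.01800038] 0.1278001153135231
```

View pics/w2.png

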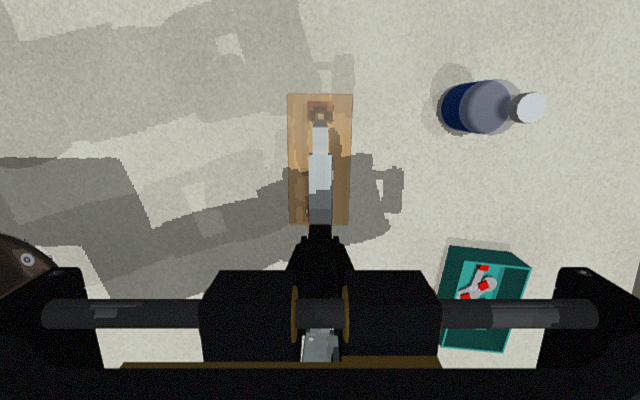

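The board hangs square in the gripper, with the white bar at columns 308–332, and it is clear of the rest (columns 288–352). Next I carry it high to a spot beside the dock and take a close look at the dock.

```bash
python3 -c "
from h import *
go(455,-240,305,80)"
```

```text
now [537.7 202.3 306.7] yaw 86.97 go [-446.   -59.2    1.9] roll 6.97
```

Emit:
arm_command([
  [-30,-4,0,1,0],
  [-70,-9,0,2,0],
  [-115,-15,0,4,0],
  [-160,-21,0,5,0],
  [-205,-27,0,6,0],
])

```text
t: 5.05
eef_pos: [499.2, -2.3, 305.9]
tcp_rot: [-3.139, 0.0, 1.413]
ft_force: [-0.3, -0.0, -2.3]
opening: 0.127
grip_force: 30.0
```

Emit:
arm_command([
  [-45,-6,0,0,0],
  [-90,-12,0,0,0],
  [-135,-18,0,0,0],
  [-180,-24,0,0,0],
  [-215,-29,0,0,0],
])

```text
t: 5.55
eef_pos: [436.6, -210.6, 306.0]
tcp_rot: [-3.139, -0.001, 1.412]
ft_force: [0.5, 0.6, -1.5]
opening: 0.128
grip_force: 30.0
```

Emit:
arm_command([
  [-20,-3,0,0,0],
  [-20,-3,0,0,0],
  [-20,-3,0,0,0],
])

```text
t: 5.85
eef_pos: [431.5, -227.7, 306.4]
tcp_rot: [-3.14, -0.001, 1.412]
ft_force: [-1.2, -0.1, -3.0]
opening: 0.127
grip_force: 30.0
```

```bash
python3 -c "
from h import *
import pickle
c=grab('wrist','w3'); pickle.dump(c,open('w3.pkl','wb')); go(455,-240,305,80);print(c['state']['eef_pos'])"
```

```text
now [ 431.7 -227.3  306.7] yaw 80.97 go [-8.9 25.   1.6] roll 0.97
[ 431.46466781 -227.70178114  306.36038242]
```

View pics/w3.png

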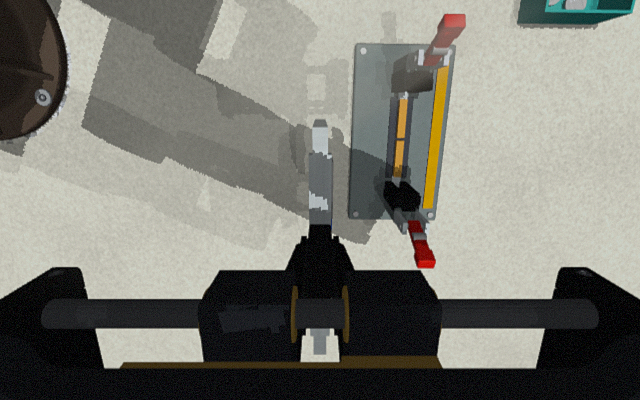

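The wrist view shows the dock whole: base corners near (357,44), (455,44), (436,217) and (350,217), the stripe from (443,66) to (430,208), the guides at (412,72) and (402,195), and both levers open. The contact strip is at column 400.

Run:
```python
from h import *
import pickle
c=pickle.load(open('w3.pkl','rb')); h=hsv(c);H,S,V=h[...,0],h[...,1],h[...,2]
for p in[(375,100),(375,200),(435,130),(445,100),(470,150),(365,230),(412,72),(404,190),(340,100)]: print(p,h[p[1],p[0]])
B=np.zeros(V.shape,bool);B[38:225,343:460]=1
st=(H>15)&(H<30)&(S>150)&B; st[:,:418]=0
r=rect(c,big(st)[0],15); print("stripe",r)
base=(((H>70)&(H<120)&(S>25))|st)&B
base=cv2.morphologyEx(base.astype(np.uint8),cv2.MORPH_CLOSE,np.ones((9,9)))
q=cv2.convexHull(big(base)[0]); print("base",rect(c,q,15)); print(cv2.boundingRect(q))
a=cv2.approxPolyDP(q,6,True)[:,0]; print(a.tolist(),cast(c,a,15)[:,:2].round(1).tolist())
oc=(H>10)&(H<30)&(S>120)&B; oc[:,418:]=0
for q in big(oc,2):
    print("contact",cv2.boundingRect(q),rect(c,q,20))
blk=(V<35)&B
for q in big(blk,3): print("blk",cv2.boundingRect(q),cv2.contourArea(q))
I=cv2.resize(c["frame"][30:240,340:470],None,fx=2.85,fy=2.85,interpolation=cv2.INTER_NEAREST); I=np.clip(I.astype(float)*1.8,0,255).astype(np.uint8)
cv2.imwrite("pics/w3c.png",I[:,:,::-1])
```

```text
(375, 100) [ 73  14 131]
(375, 200) [80 11 68]
(435, 130) [ 23 255 198]
(445, 100) [111  14 125]
(470, 150) [ 26  20 191]
(365, 230) [ 23  24 125]
(412, 72) [34 23 89]
(404, 190) [ 65 170   9]
(340, 100) [ 28  17 177]
stripe ((591.8758544921875, -219.69447326660156), (192.5391387939453, 14.437135696411133), 80.07357025146484)
base ((538.822265625, -223.18695068359375), (218.29995727539062, 128.29249572753906), 79.78287506103516)
(349, 66, 103, 158)
[[448, 66], [434, 216], [422, 223], [349, 217], [356, 124]] [[615.1, -126.0], [584.5, -330.1], [566.2, -338.3], [459.9, -311.7], [487.4, -179.9]]
contact (396, 99, 12, 39) ((548.0252075195312, -181.90147399902344), (49.630714416503906, 12.07968807220459), 79.7719497680664)
contact (393, 140, 11, 37) ((538.6573486328125, -235.009765625), (50.420936584472656, 12.201894760131836), 79.57035064697266)
blk (383, 181, 38, 31) 796.0
blk (387, 175, 2, 2) 0.5
blk (392, 166, 1, 1) 0.0
```

View pics/w3c.png

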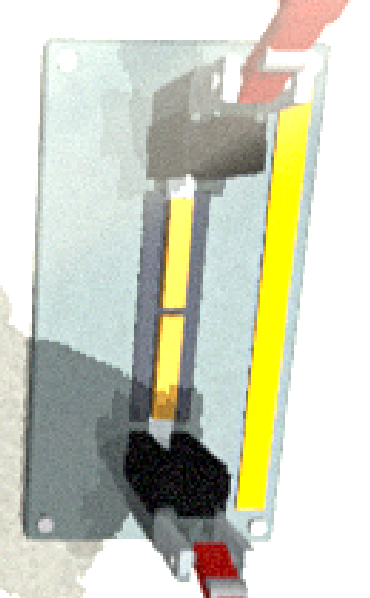

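Run:
```python
from h import *
import pickle
c=pickle.load(open('w3.pkl','rb'))
f=lambda q:np.array(q)/2.85+[340,30]
P=cast(c,f([[47,40],[328,40],[270,540],[23,537]]),15)[:,:2]; print(P.round(1).tolist(),P.mean(0),np.linalg.norm(P-np.roll(P,1,0),axis=1))
print("gap",cast(c,f([172,313]),20),cast(c,f([172,313]),26))
print("holes mid",cast(c,f([[67,60],[44,525],[258,527]]),15)[:,:2].round(1).tolist())
# board: bar end far edge, z of bar top = tcp-0.6 (107 vs 107.6), columns
h=hsv(c); print(h[122:132,320,2],h[160,300:345,2],h[210,300:345,2], h[118:130,320,2])
print("barend",cast(c,[[320,119.5]],305.7), cast(c,[[320,119.5]],210))
print(go(0,0,0,80))
```

```text
[[500.8, -81.1], [625.3, -101.3], [585.3, -335.7], [458.3, -313.7]] [ 542.40521732 -207.939248  ] [236.37432229 126.15129573 237.85867968 128.91605475]
gap [[ 544.20747532 -210.20781807   20.        ]] [[ 542.87702267 -209.38532501   26.        ]]
holes mid [[508.6, -90.7], [469.9, -308.8], [579.6, -327.6]]
[109 111 111 107 117 163 193 192 187 189] [104 111 105 107 125 126 131 122 118 109 104 111 104 107 110 110 109 105
 106 110 105 104 105  99 102 109 106 101 103 109 111 101  66 116 127 127
 125 121 125 122 125 130 126 130 129] [106 111 110 109 109 113 113 116 106  79  79  87  87  83  87 100  98  97
 100  87  91 150  98  85  85  93 102 110 105 103 105  76  83 123 123 125
 121 123 115 121 121 127 130 127 132] [179 137 106 102 109 111 111 107 117 163 193 192]
barend [[ 441.80487698 -154.51598842  305.7       ]] [[ 441.12480105 -158.36570803  210.        ]]
now [ 431.7 -227.3  306.7] yaw 80.97 go [ 156.3 -461.6  307.6] roll 0.97
None
```

Run:
```python
from h import *
go(544,-208.7,300,79.8)
```

```text
now [ 431.7 -227.3  306.7] yaw 80.97 go [ 35.9 108.    6.5] roll 1.17
```

Emit:
arm_command([
  [12,36,0,1.2,0],
  [24,72,0,1.2,0],
  [36,108,2,1.2,0],
  [36,108,6,1.2,0],
  [36,108,6,1.2,0],
])

```text
t: 6.4
eef_pos: [544.4, -207.7, 300.1]
tcp_rot: [-3.139, -0.001, 1.395]
ft_force: [-0.9, -0.2, -1.9]
opening: 0.124
grip_force: 30.0
```

Run:
```python
from h import *
go(544,-208.7,215,79.8)
```

```text
now [ 544.4 -207.7  300.1] yaw 79.92 go [-1.2  0.1 85.1] roll 0.12
```

Emit:
arm_command([
  [-1,0,25,0,0],
  [-1,0,50,0,0],
  [-1,0,75,0,0],
  [-1,0,85,0,0],
  [-1,0,85,0,0],
])

```text
t: 6.9
eef_pos: [543.2, -209.9, 216.0]
tcp_rot: [-3.14, -0.001, 1.392]
ft_force: [-0.5, 0.7, -2.6]
opening: 0.124
grip_force: 30.0
```

Run:
```python
from h import *
c=grab('wrist'); d=grab('scene')
a=cv2.resize(c["frame"][20:270,200:460],None,fx=1.5,fy=1.5); b=cv2.resize(d["frame"][90:220,220:330],(345,375+33))[:375]
I=np.clip(np.hstack([a,b]).astype(float)*1.5,0,255).astype(np.uint8); cv2.imwrite("pics/w4.png",I[:,:,::-1]); print(I.shape)
go(544,-208.7,215,79.8); print(env.state()['ft_force'])
```

```text
(375, 735, 3)
now [ 544.1 -210.4  217.7] yaw 79.77 go [ 1.7 -0.5  2.7] roll -0.03
[-0.94474066 -0.22450028 -1.77045307]
```

View pics/w4.png

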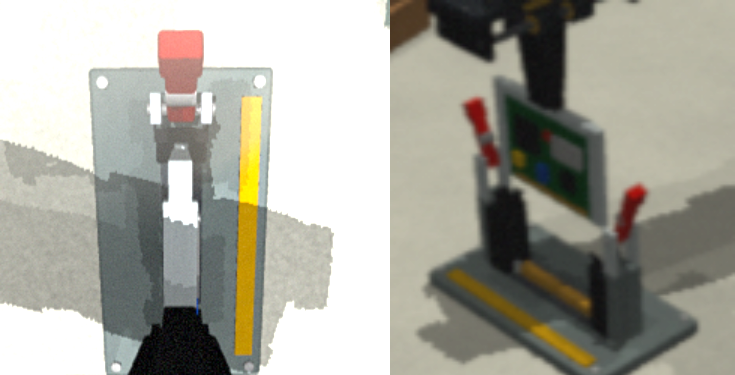

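The board hangs directly over the guides. In the wrist crop the board, the lever and the base all centre on column 181, and in the scene crop the chips face the stripe with both levers open. I lower it in steps and watch the force.

Emit:
arm_command([
  [1,0,10,0,0],
  [1,0,20,0,0],
  [1,0,27,0,0],
  [1,0,32,0,0],
])

```text
t: 7.4
eef_pos: [543.9, -209.3, 183.7]
tcp_rot: [-3.141, -0.0, 1.392]
ft_force: [-0.5, 0.2, -2.5]
opening: 0.127
grip_force: 30.0
```

Emit:
arm_command([
  [0,0,4,0,0],
  [0,0,8,0,0],
  [0,0,12,0,0],
])

```text
t: 7.7
eef_pos: [544.2, -209.4, 172.4]
tcp_rot: [3.141, -0.0, 1.392]
ft_force: [0.2, 0.0, -2.9]
opening: 0.125
grip_force: 30.0
```

Emit:
arm_command([
  [0,0,6,0,0],
  [0,0,12,0,0],
  [0,0,18,0,0],
  [0,0,24,0,0],
  [0,0,30,0,0],
])

```text
t: 8.2
eef_pos: [544.2, -209.3, 142.1]
tcp_rot: [-3.142, -0.0, 1.392]
ft_force: [0.8, 0.1, -1.9]
opening: 0.123
grip_force: 30.0
```

Emit:
arm_command([
  [0,0,5,0,0],
  [0,0,10,0,0],
  [0,0,14,0,0],
  [0,0,17,0,0],
  [0,0,20,0,0],
])

```text
t: 8.7
eef_pos: [544.2, -209.3, 122.4]
tcp_rot: [3.142, -0.0, 1.392]
ft_force: [-0.4, 0.2, -3.1]
opening: 0.128
grip_force: 30.0
```

Emit:
arm_command([
  [0,0,2,0,0],
  [0,0,2,0,0],
  [0,0,2,0,0],
])

```text
t: 9.0
eef_pos: [544.2, -209.4, 121.1]
tcp_rot: [3.141, 0.0, 1.392]
ft_force: [-2.0, 0.2, 3.0]
opening: 0.126
grip_force: 30.0
```

Emit:
arm_command([
  [0,0,0,0,0.5],
  [0,0,0,0,0.5],
  [0,0,0,0,0.5],
  [0,0,0,0,0.5],
  [0,0,0,0,0.5],
])

```text
t: 9.5
eef_pos: [544.1, -209.3, 120.6]
tcp_rot: [-3.142, -0.0, 1.392]
ft_force: [-0.5, -0.7, 0.2]
opening: 0.471
grip_force: 0.0
```

Emit:
arm_command([
  [0,0,-15,0,0.6],
  [0,0,-50,0,0.6],
  [0,0,-90,0,0.6],
  [0,0,-130,0,0.3],
  [0,0,-130,0,0],
])

```text
t: 10.0
eef_pos: [545.7, -210.1, 255.8]
tcp_rot: [3.133, 0.002, 1.392]
ft_force: [0.3, -0.1, -0.2]
opening: 0.483
grip_force: 0.0
```

Run:
```python
from h import *
import pickle
c=grab('wrist'); d=grab('scene'); t=grab('top')
pickle.dump((c,d,t),open('p5.pkl','wb'))
a=cv2.resize(c["frame"][0:270,200:460],None,fx=1.4,fy=1.4); b=cv2.resize(d["frame"][100:220,220:330],(347,378))
I=np.clip(np.hstack([a,b]).astype(float)*1.5,0,255).astype(np.uint8); cv2.imwrite("pics/w5.png",I[:,:,::-1])
go(544,-208.7,215,79.8)
```

```text
now [ 543.8 -209.2  249.9] yaw 79.78 go [ 0.5  0.2 34.9] roll -0.02
```

View pics/w5.png

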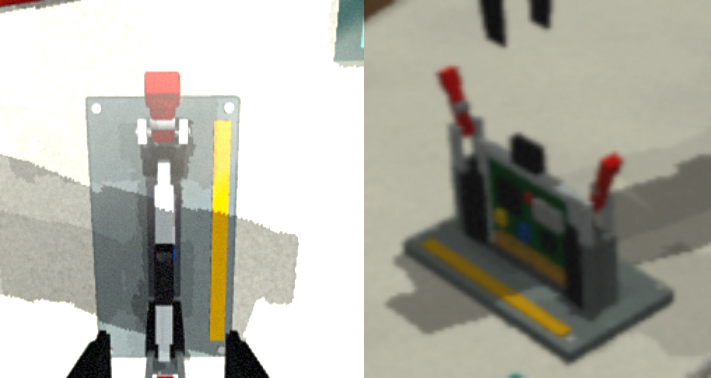

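The board stands in the guides, with its tab at wrist crop (163,270), chips towards the stripe and both levers still open. I now shut the gripper and go outside the left lever. Tool x is the dock's +y.

Emit:
arm_command([
  [40,0,0,0,0],
  [80,0,0,0,0],
  [120,0,0,0,0],
  [148,0,0,0,0],
  [148,0,30,0,0],
])

```text
t: 10.65
eef_pos: [571.7, -60.8, 221.5]
tcp_rot: [3.138, -0.0, 1.395]
ft_force: [-0.2, -0.5, -1.1]
opening: 0.009
grip_force: 0.0
```

Emit:
arm_command([
  [0,0,30,0,0],
  [0,0,55,0,0],
  [0,0,67,0,0],
  [0,0,67,0,0],
])

```text
t: 11.05
eef_pos: [569.5, -63.5, 151.4]
tcp_rot: [-3.137, -0.0, 1.392]
ft_force: [1.2, -0.2, -0.3]
opening: 0.003
grip_force: 0.0
```

```bash
cat >> h.py <<'E'
D=np.array([544,-209,0]);Rd=Ro.from_euler("z",-10.2,degrees=True)
def dk():
    s=env.state(); print("dock frame",Rd.inv().apply(s["eef_pos"]-D).round(1),s["ft_force"].round(1),s["opening"])
E
python3 - <<'E'
from h import *
dk()
E
```

```text
dock frame [ -0.7 147.7 151.4] [ 1.2 -0.2 -0.3] 0.0032085020462784154
```

Sweep inward at about 15 mm per row and watch the force.

Emit:
arm_command([
  [-15,0,0,0,0],
  [-28,0,0,0,0],
  [-38,0,0,0,0],
  [-48,0,0,0,0],
])

```text
t: 11.45
eef_pos: [562.1, -112.1, 154.6]
tcp_rot: [3.14, -0.0, 1.391]
ft_force: [1.2, 5.4, 0.8]
opening: 0.002
grip_force: 2.9
```

Emit:
arm_command([
  [-10,0,0,0,0],
  [-20,0,0,0,0],
  [-30,0,0,0,0],
  [-40,0,0,0,0],
])

```text
t: 11.85
eef_pos: [554.2, -150.7, 153.4]
tcp_rot: [-3.14, -0.001, 1.392]
ft_force: [0.8, 3.8, 1.7]
opening: 0.004
grip_force: 1.5
```

Emit:
arm_command([
  [0,0,-15,0,0],
  [-8,0,-17,0,0],
  [-16,0,-17,0,0],
  [-17,0,-10,0,0],
  [-17,0,-4,0,0],
])

```text
t: 12.35
eef_pos: [551.3, -167.5, 156.6]
tcp_rot: [-3.141, -0.0, 1.392]
ft_force: [-0.8, -3.6, 6.1]
opening: 0.005
grip_force: 3.1
```

Emit:
arm_command([
  [0,0,5,0,0],
  [0,0,10,0,0],
  [-1,0,14,0,0],
  [-2,0,18,0,0],
])

```text
t: 12.75
eef_pos: [551.7, -169.5, 139.4]
tcp_rot: [3.141, 0.001, 1.393]
ft_force: [0.0, -4.8, 5.8]
opening: 0.005
grip_force: 3.1
```

```bash
python3 -c "
from h import *
dk()"
```

```text
dock frame [  0.5  40.2 139.4] [ 0.  -4.8  5.8] 0.005076199822693594
```

Emit:
arm_command([
  [0,0,3,0,0],
  [0,0,6,0,0],
  [0,0,8,0,0],
  [0,0,9,0,0],
])

```text
t: 13.15
eef_pos: [551.7, -169.5, 130.5]
tcp_rot: [3.141, 0.001, 1.393]
ft_force: [-0.7, -5.6, 7.2]
opening: 0.005
grip_force: 3.3
```

Emit:
arm_command([
  [0,0,1,0,0],
  [0,0,1,0,0],
])

```text
t: 13.35
eef_pos: [551.7, -169.6, 130.0]
tcp_rot: [3.14, 0.001, 1.393]
ft_force: [-1.6, -4.3, 10.2]
opening: 0.009
grip_force: 5.0
```

Emit:
arm_command([
  [0,0,1,0,0],
  [0,0,2,0,0],
])

```text
t: 13.55
eef_pos: [552.0, -169.7, 129.5]
tcp_rot: [3.139, 0.001, 1.393]
ft_force: [-7.7, -3.9, 33.4]
opening: 0.004
grip_force: 16.3
```

Emit:
arm_command([
  [0,0,0,0,0],
  [0,0,0,0,0],
])

```text
t: 13.75
eef_pos: [551.9, -169.6, 129.5]
tcp_rot: [3.139, 0.001, 1.393]
ft_force: [-7.0, -3.6, 25.5]
opening: 0.008
grip_force: 12.7
```

The left lever is on its stop. I rise, cross over, and come in from outside the right lever.

Emit:
arm_command([
  [0,0,-20,0,0],
  [0,0,-65,0,0],
  [0,0,-110,0,0],
  [-40,0,-120,0,0],
  [-85,0,-120,0,0],
])

```text
t: 14.25
eef_pos: [537.0, -252.5, 249.5]
tcp_rot: [3.138, 0.001, 1.395]
ft_force: [0.3, -1.0, -0.6]
opening: 0.004
grip_force: 0.0
```

Emit:
arm_command([
  [-45,0,0,0,0],
  [-90,0,0,0,0],
  [-106,0,0,0,0],
  [-106,0,30,0,0],
  [-106,0,60,0,0],
])

```text
t: 14.75
eef_pos: [517.5, -357.0, 186.5]
tcp_rot: [3.141, -0.0, 1.391]
ft_force: [0.5, -0.1, -0.8]
opening: 0.003
grip_force: 0.0
```

```bash
python3 -c "
from h import *
dk()"
```

```text
dock frame [ 1.000e-01 -1.503e+02  1.865e+02] [ 0.5 -0.1 -0.8] 0.002522869152036429
```

Emit:
arm_command([
  [0,0,20,0,0],
  [0,0,33,0,0],
  [0,0,33,0,0],
  [15,0,33,0,0],
  [28,0,33,0,0],
])

```text
t: 15.25
eef_pos: [523.1, -328.6, 155.8]
tcp_rot: [3.14, 0.001, 1.392]
ft_force: [-1.2, -4.0, 3.5]
opening: 0.003
grip_force: 2.7
```

Emit:
arm_command([
  [12,0,0,0,0],
  [24,0,0,0,0],
  [36,0,0,0,0],
  [48,0,0,0,0],
  [60,0,0,0,0],
])

```text
t: 15.75
eef_pos: [533.1, -269.7, 154.6]
tcp_rot: [3.142, 0.001, 1.393]
ft_force: [-0.7, -4.0, 2.4]
opening: 0.007
grip_force: 1.6
```

```bash
python3 -c "
from h import *
dk()"
```

```text
dock frame [  0.  -61.6 154.6] [-0.7 -4.   2.4] 0.006771600134478813
```

Emit:
arm_command([
  [0,0,-14,0,0],
  [10,0,-16,0,0],
  [20,0,-16,0,0],
  [20,0,-8,0,0],
  [20,0,0,0,0],
])

```text
t: 16.25
eef_pos: [536.8, -249.5, 154.0]
tcp_rot: [3.142, -0.001, 1.393]
ft_force: [1.5, 4.9, 6.5]
opening: 0.004
grip_force: 3.4
```

Emit:
arm_command([
  [0,0,5,0,0],
  [0,0,10,0,0],
  [1,0,14,0,0],
  [1,0,18,0,0],
  [1,0,22,0,0],
])

```text
t: 16.75
eef_pos: [536.8, -249.6, 132.2]
tcp_rot: [-3.141, -0.0, 1.392]
ft_force: [-0.0, 3.7, 5.5]
opening: 0.003
grip_force: 2.6
```

```bash
python3 -c "
from h import *
dk()"
```

```text
dock frame [ 1.000e-01 -4.120e+01  1.322e+02] [-0.   3.7  5.5] 0.0025688770828634663
```

Emit:
arm_command([
  [0,0,1,0,0],
  [0,0,2,0,0],
  [0,0,3,0,0],
  [0,0,4,0,0],
])

```text
t: 17.15
eef_pos: [537.0, -249.5, 129.7]
tcp_rot: [3.141, -0.0, 1.392]
ft_force: [-4.2, 7.5, 23.0]
opening: 0.002
grip_force: 11.7
```

Emit:
arm_command([
  [0,0,0,0,0],
  [0,0,0,0,0],
])

```text
t: 17.35
eef_pos: [536.9, -249.5, 129.8]
tcp_rot: [3.141, -0.0, 1.392]
ft_force: [-2.5, 6.4, 17.1]
opening: 0.005
grip_force: 8.2
```

Emit:
arm_command([
  [0,0,-20,0,0],
  [0,0,-60,0,0],
  [0,0,-105,0,0],
  [0,0,-140,0,0],
  [0,0,-140,0,0],
])

```text
t: 17.85
eef_pos: [538.0, -250.9, 273.2]
tcp_rot: [3.134, 0.003, 1.392]
ft_force: [-0.4, 0.9, 0.1]
opening: 0.002
grip_force: 0.0
```

Run:
```python
from h import *
c=grab('wrist'); d=grab('scene')
a=cv2.resize(c["frame"][0:270,200:460],None,fx=1.4,fy=1.4); b=cv2.resize(d["frame"][120:220,225:325],(378,378),interpolation=2)
I=np.clip(np.hstack([a,b]).astype(float)*1.5,0,255).astype(np.uint8); cv2.imwrite("pics/w6.png",I[:,:,::-1])
dk()
h=hsv(c);H,S,V=h[...,0],h[...,1],h[...,2]
m=((H<8)|(H>172))&(S>150)&(V>50); m[:, :250]=0; m[:,420:]=0; m[:60]=0
for q in big(m,2): print(cv2.boundingRect(q),Rd.inv().apply(cast(c,q[:,0].mean(0),130)-D).round(1))
```

```text
dock frame [ 1.000e-01 -4.170e+01  2.686e+02] [ 0.2 -0.7 -0.9] 0.0034689242753900094
(309, 175, 18, 62) [[ -0.9 -56.9 130. ]]
(308, 60, 19, 54) [[ -0.9  54.3 130. ]]
```

View pics/w6.png

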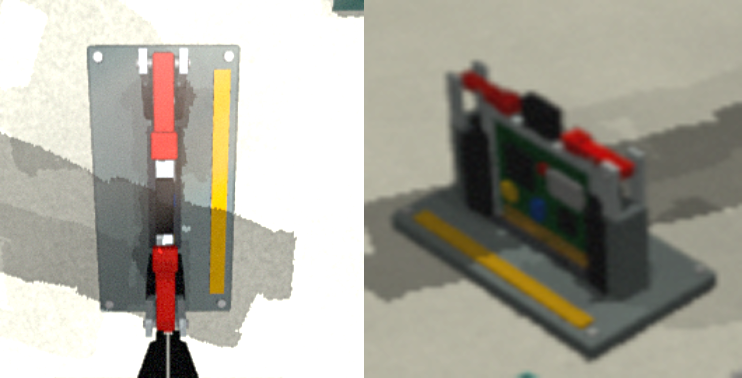

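Both red levers lie flat along the board's top edge: in the wrist crop at column 163, rows 52–158 and 248–330. The chips face the stripe. I press the left pad once more to confirm it hasn't crept up.

Emit:
arm_command([
  [40,0,0,0,0],
  [82,0,0,0,0],
  [82,0,45,0,0],
  [82,0,90,0,0],
  [82,0,120,0,0],
])

```text
t: 18.45
eef_pos: [549.8, -168.0, 144.4]
tcp_rot: [-3.137, -0.001, 1.393]
ft_force: [0.3, -1.2, 0.0]
opening: 0.008
grip_force: 0.0
```

Emit:
arm_command([
  [0,0,7,0,0],
  [0,0,13,0,0],
  [0,0,16,0,0],
  [0,0,16,0,0],
])

```text
t: 18.85
eef_pos: [551.7, -169.2, 133.3]
tcp_rot: [3.14, 0.0, 1.392]
ft_force: [-0.4, -0.2, 0.8]
opening: 0.004
grip_force: 0.0
```

Emit:
arm_command([
  [0,0,2,0,0],
  [0,0,3,0,0],
  [0,0,4,0,0],
])

```text
t: 19.15
eef_pos: [551.8, -169.2, 129.9]
tcp_rot: [3.14, 0.0, 1.392]
ft_force: [-4.1, 0.6, 16.7]
opening: 0.002
grip_force: 8.6
```

Emit:
arm_command([
  [0,0,0,0,0],
  [0,0,-20,0,0],
  [0,0,-65,0,0],
  [0,0,-110,0,0],
  [0,0,-120,0,0],
])

```text
t: 19.65
eef_pos: [552.7, -169.5, 253.8]
tcp_rot: [3.134, 0.002, 1.392]
ft_force: [0.7, -0.2, 0.9]
opening: 0.009
grip_force: 0.0
```

Run:
```python
from h import *
dk(); print(env.job_done())
```

```text
dock frame [  1.6  40.4 253.8] [ 0.7 -0.2  0.9] 0.009128491882599869
the job is handed in; nothing more can be done
None
```

I handed the job in at about 20 s of the 70 s allowed: the board is seated in the dock with its chips towards the yellow stripe, both levers were pressed flat onto their stops, and the arm is clear (hand-in returned no verdict).

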